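Seat the sample cap and hold the loupe over it in focus

TASK

One of the three sample vials has a cap that stands proud of the others: press that cap down until it is fully home. Then pick the loupe up by its handle from its sloping rest and hold it level and still with the lens centred over that same cap, the lens at the height of the disc on the focus gauge's post. Finish while holding it there in the gripper, touching nothing else with it; leave the gauge and the bottle, tip box and mouse undisturbed.

Things in the scene. Friction and masses are not known exactly. Their poses are not given: they have to be found in the camera images.
- loose_cap (a joint): how far the proud cap has been pushed down, m: 0 = 14 mm proud, 0.014 = fully home against its stop. It starts at 0 to 0.003, resists with about 6 N of friction (no spring) and stays where it is left.
- loose_cap_top (a point): centre of the top face of the proud cap: white plastic disc-shaped cap, 34 mm across, 22 mm high. The top stands 79 mm above the table when home, 90 to 93 mm at the start. It moves straight down.
- vial_a: the vial with the proud cap: a 28 mm glass vial standing in a fixed aluminium block, 56 x 56 mm and 40 mm high; origin at the centre of the block's underside, z up. The cap's axis is the block's vertical axis.
- vial_b: a vial and block of the same kind whose cap is already home (top 79 mm above the table) and fixed; origin at the centre of the block's underside.
- vial_c: another vial and block like vial_b, cap already home and fixed; origin at the centre of the block's underside.
- loupe: loupe, 60 to 120 g: flat-sided black handle 110 mm long (x -75 to +35 mm), 16 wide (y), 18 high (z 0 to 18), then a steel lens ring, 64 mm across, 12 high (z 0 to 12), centre at x +66 mm. Origin on the handle's underside, within 10 mm of the balance point: grip there, across y. x runs along the handle to the lens, z is the lens axis. It starts on the rest, lens end high, sloping 15 degrees.
- loupe_lens (a point): centre of the lens: 66 mm along +x and 6 mm along +z from the loupe's origin.
- rest: fixed steel rest under the loupe: base plate 150 x 60 mm, 8 thick, with two uprights whose sloping pads carry the handle's end and the ring's near edge, and a low stop behind the handle's end; between them the handle (x -45 to +35 mm) is free for fingers. Origin on the table, 44 mm below the loupe's starting origin; x horizontal towards the lens end.
- focus_mark (a point): centre of the black disc (30 mm across, 8 mm thick) on the focus gauge's post: its height is the height at which the lens is to be held, 120 to 170 mm above the table. z up. The disc is held on the post by friction only.
- gauge: focus gauge: fixed steel post, 8 mm thick and 210 mm high, on a round base 56 mm across and 10 mm high; origin at the centre of the base's underside. It carries the disc.
- reagent: loose amber bottle, 56 mm across, 130 mm high; origin at the centre of its underside.
- tip_box: loose pipette tip box, 122 x 87 mm, 72 mm high; origin at the centre of its underside.
- mouse: loose black computer mouse, 100 x 58 mm, 32 mm high; origin at the centre of its underside.
Mind the look-alikes: they are no part of the job. What is shaped like the vial_b but blue or pink is not meant.

How it is judged:
By the outcome, as a careful person would: the job done as asked, in the order asked, and still so for the second after the job is handed in, while the arm keeps its last pose, push and grip.
It also fails if it takes over 48 s, if anything falls off the work surface, if the arm or the gripper's body presses on something with over 40 N, if the wrist force passes 120 N, or if a joint passes its speed limit or range.

ROBOT

A 6-joint arm with a two-finger parallel gripper is mounted at the origin on the work surface. World frame = base frame: x ahead of the robot, y to its left, z up, the work surface at z = 0. Lengths are in m, angles in rad, forces in N, time in s.
With the tool pointing down it reaches from about 0.3 to 0.75 m from the base axis. Payload 8.5 kg.
Tool frame: the origin (TCP) lies midway between the tips of the shut fingers; the grasp point (between the pads) lies 19 mm behind it; z points along the fingers, y is the direction in which the jaws open and shut (so a half turn about z gives the same grasp; the last joint's range is limited). The gripper opens to 85 mm and grips with 20 to 120 N. Pads are 22 mm wide; open, the fingers measure 114 mm over their backs; the gripper's body (76 mm by 85 mm) begins 54 mm behind the grasp point. The pads swing forward as they close: fully open they stand 13 mm farther back than shut.
Start: joints at [-1.389, 0.381, 1.297, -0, 1.464, -0.215], TCP at [0.213, -0.507, 0.231] pointing down, gripper open.
Joint ranges: [-3.11, 3.11], [-0.89, 2.33], [0.22, 2.48], [-1.42, 4.56], [0.17, 2.85], [-2.88, 2.88]. Speed limits (rad/s): [2.39, 2.39, 3.14, 3.14, 3.14, 3.14].

INTERFACE

Orientations are given as a unit quaternion [x, y, z, w].
In Python, from bench import env gives the robot as it stands. The module is installed in compiled form; this text tells all that it offers.
- The arm moves only by the tool send_rows, never from a script. Its argument "targets" is a list of rows, each an object with "jaw": the closure, from 0 (fully open) to 1 (shut); "delta_pos": the shift along the tool's x, y, z in cm, a list of three; "rot": the turn, a rotation vector about the tool's x, y, z in degrees, a list of three. A call has 1 to 10 rows; each row is the pose to reach, as a shift and turn from the pose commanded when the call began, along the tool's axes at that moment; what a row does not reach only later rows make up. A row lasts 1/12 s, in which the tool goes at most 41.7 mm and 7.16 degrees, less where a joint would pass 70% of its speed; a pose out of reach is approached as far as the arm can. A call with a gripper value outside its range is refused whole. The fingers move at their own pace and stop on an object; "squeeze" is the grip in N (left out, the last holds). Time passes only in rows, so rows that repeat a pose let the fingers close. It gives the time, the measured TCP pose, the force and the opening at its end, in the units of the state.
- env.get_state(): the state, without advancing time (a new reading comes with each control period).
- env.get_image(name): name is "scene" or "top" or "wrist"; returns a dict with "img" (420x560x3 uint8, red, green, blue), "z_map" (420x560 float32, m along the optical axis (not along the pixel's ray), 0 where there is no reading), "fx", "fy", "cx", "cy" (pixels), "k1" (the pictures are not rectified: a ray, as slopes to the right and down, at radius r is drawn at 1 + k1 r^2 times it, then the intrinsics apply), "xyz" and "rotation" of the camera in the world. Camera axes: x right, y down, z forward; pixel columns grow to the right and rows downward; lengths in m; the calibration is good to about 2 mm. A picture is of the moment at which its call begins.
- env.finish_job(): hands the job in, once; it reports no verdict.
The state is a dict: "t": time; "joint_pos": joint angles; "dq": joint speeds; "tau": joint torques, N m; "ee_pos": TCP position; "ee_rot": TCP orientation; "ft_force": force on the tool from outside, world axes, zero at the start; "wrist_torque": the same for the moment, N m; "opening": opening from 0.0 (shut) to 1.0 (fully open).
Only numpy, scipy, OpenCV 4.12 (cv2) and the standard library are available. Lean on these libraries where they do the work, as an engineer would, in place of code of your own. Each camera call takes 0.05 s, during which the arm holds its last target.

## Working session

There is one attempt and no reset: what is moved stays moved. The work goes in short steps, Python scripts to look and compute and a tool call to move; the robot and the scene stay as the last step left them, time stands still between calls to the robot, and variables do not carry over. Pictures are saved under pics/ and viewed, and the job is handed in when it is done.

Besides the shell and the picture viewer there is one more tool, called in YAML: its name, and indented under it one key for each argument. send_rows: Moves the arm, as the interface text tells. Its arguments: {"type":"object","properties":{"targets":{"type":"array"},"squeeze":{"type":"number"}},"required":["targets"]}

```bash
mkdir -p pics; cat > h.py <<'E'
import numpy as np, cv2, pickle
from bench import env
from scipy.spatial.transform import Rotation as R
def Rm(r):
    r=np.array(r,float)
    return r if r.shape==(3,3) else R.from_quat(r).as_matrix()
def grab(n,tag):
    d=env.get_image(n); pickle.dump(d,open(f'pics/{n}_{tag}.pkl','wb'))
    cv2.imwrite(f'pics/{n}_{tag}.png',cv2.cvtColor(d['img'],cv2.COLOR_RGB2BGR)); return d
def load(n,tag): return pickle.load(open(f'pics/{n}_{tag}.pkl','rb'))
def dist(d): return np.array([d['k1'],0,0,0,0],float)
def K(d): return np.array([[d['fx'],0,d['cx']],[0,d['fy'],d['cy']],[0,0,1]],float)
def rays(d,uv):
    uv=np.array(uv,float).reshape(-1,1,2)
    s=cv2.undistortPoints(uv,K(d),dist(d)).reshape(-1,2)
    return np.c_[s,np.ones(len(s))]@Rm(d['rotation']).T
def onz(d,uv,z):
    r=rays(d,uv); o=np.array(d['xyz']); return o+r*((z-o[2])/r[:,2])[:,None]
def cloud(d):
    h,w=d['z_map'].shape; v,u=np.mgrid[:h,:w]
    r=rays(d,np.stack([u,v],-1).reshape(-1,2))
    return (np.array(d['xyz'])+r*d['z_map'].reshape(-1,1)).reshape(h,w,3)
def proj(d,P):
    Rc=Rm(d['rotation']); p=(np.atleast_2d(P)-np.array(d['xyz']))@Rc
    s=p[:,:2]/p[:,2:]; q=s*(1+d['k1']*(s**2).sum(1,keepdims=True))
    return q*[d['fx'],d['fy']]+[d['cx'],d['cy']]
E
python3 - <<'E'
from h import *
for n in ('scene','top','wrist'):
    d=grab(n,'0'); print(n,d['xyz'],np.round(d['rotation'],3),d['fx'],d['k1'],(d['z_map']>0).mean())
s=env.get_state(); print(s)
E
```

```text
scene [ 1.30297619 -0.61329883  0.97050665] [ 0.835  0.381 -0.172 -0.358] 475.2869531111234 0.05724591643117927 0.9958801020408163
top [0.35559909 0.01020771 1.26208911] [-0.704  0.705 -0.064  0.065] 404.93425716094174 -0.028995892795251218 0.9958971088435374
wrist [ 0.27411044 -0.48176662  0.37448592] [ 0.826 -0.549 -0.075  0.11 ] 350.69860520972884 -0.09082605580287688 0.9960799319727891
{'t': 0.15, 'joint_pos': array([-1.38927518e+00,  3.81058307e-01,  1.29804779e+00,  2.36364208e-05,
        1.46361414e+00, -2.15270133e-01]), 'dq': array([ 1.06999496e-03, -1.22038558e-03, -4.08617899e-03, -5.66928977e-05,
       -2.15557298e-03,  6.58963552e-04]), 'tau': array([ 2.91767828e-03, -4.48623455e+01, -2.31344426e+01, -1.66206387e-04,
        3.81274920e-03,  5.85397714e-06]), 'ee_pos': array([ 0.21253035, -0.50703226,  0.23085756]), 'ee_rot': array([ 9.80384148e-01,  1.97095417e-01,  2.12612033e-05, -5.63510238e-04]), 'ft_force': array([-0.5511727 ,  0.61043969,  0.08023144]), 'wrist_torque': array([0.01003885, 0.04255907, 0.01654792]), 'opening': 0.9972012445244263}
```

View pics/scene_0.png

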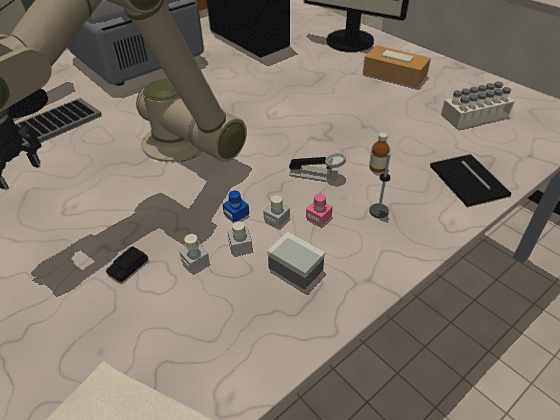

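View pics/top_0.png

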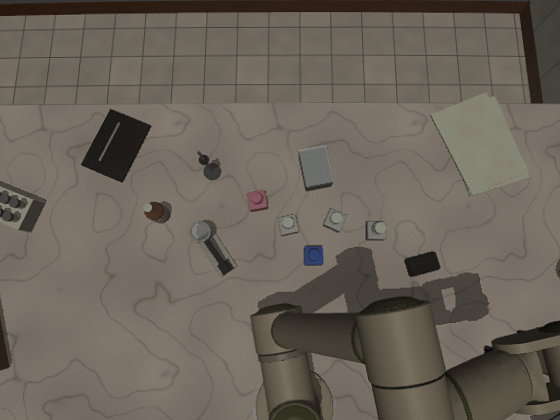

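View pics/wrist_0.png

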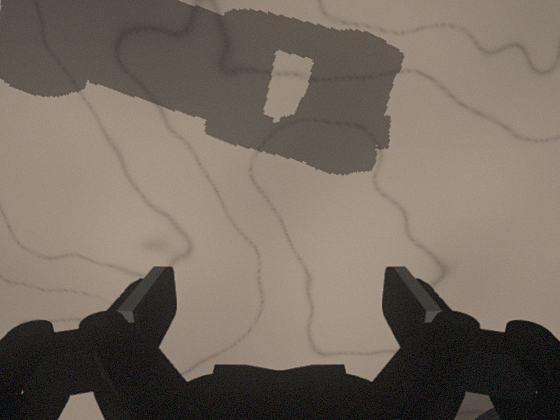

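The top view shows three white-capped vials at about (288,224), (336,218) and (376,229). The blue (313,255) and pink (257,200) ones are look-alikes. The loupe runs from (201,231) to (229,268), and the gauge is at (205,160)–(212,172). Next I measure cap heights by depth.

```bash
python3 - <<'E'
from h import *
d=load('top','0'); C=cloud(d)
for nm,(u,v) in dict(A=(288,224),B=(336,218),Cc=(376,229)).items():
    w=C[v-14:v+15,u-14:u+15].reshape(-1,3); 
    w=w[w[:,2]>0.065]; print(nm,len(w),np.round(np.percentile(w[:,2],[20,50,80,95]),4),np.round(w[:,:2].mean(0),4), np.round((w[:,:2].max(0)+w[:,:2].min(0))/2,4))
t=load('scene','0'); S=cloud(t)
for nm,(u,v) in dict(A=(276,202),B=(237,228),Cc=(190,240)).items():
    w=S[v-14:v+15,u-14:u+15].reshape(-1,3); 
    w=w[w[:,2]>0.065]; print('s',nm,len(w),np.round(np.percentile(w[:,2],[20,50,80,95]),4),np.round((w[:,:2].max(0)+w[:,:2].min(0))/2,4))
# table bias
print(np.median(C[290:300,180:230,2]),np.median(C[120:140,240:280,2]),np.median(S[290:320,180:230,2]))
a=cv2.resize(d['img'][190:290,180:400],None,fx=3.6,fy=3.6,interpolation=cv2.INTER_CUBIC)
cv2.imwrite('pics/crop_top.png',a[:,:,::-1])
a=cv2.resize(t['img'][140:280,160:400],None,fx=3.3,fy=3.3,interpolation=cv2.INTER_CUBIC)
cv2.imwrite('pics/crop_sc.png',a[:,:,::-1])
E
```

```text
A 111 [0.0757 0.078  0.08   0.082 ] [0.524  0.0177] [0.452 0.018]
B 109 [0.076  0.0779 0.0801 0.0818] [ 0.5443 -0.1219] [ 0.4594 -0.0645]
Cc 139 [0.0853 0.0898 0.0923 1.2621] [ 0.5043 -0.2323] [ 0.4436 -0.1277]
s A 113 [0.073  0.0776 0.0794 0.0815] [ 0.9089 -0.2903]
s B 135 [0.0726 0.0778 0.0796 0.0817] [ 0.9172 -0.3631]
s Cc 188 [0.0765 0.0895 0.0919 0.0944] [ 0.8999 -0.4248]
-0.0008893036669053167 -0.0006914712349366248 0.0003651155782714022
```

View pics/crop_top.png

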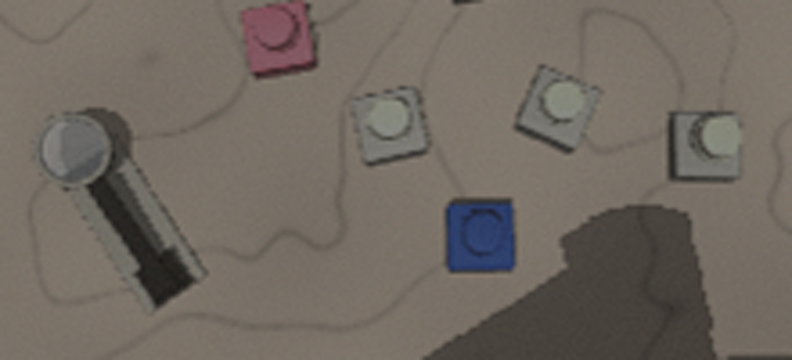

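View pics/crop_sc.png

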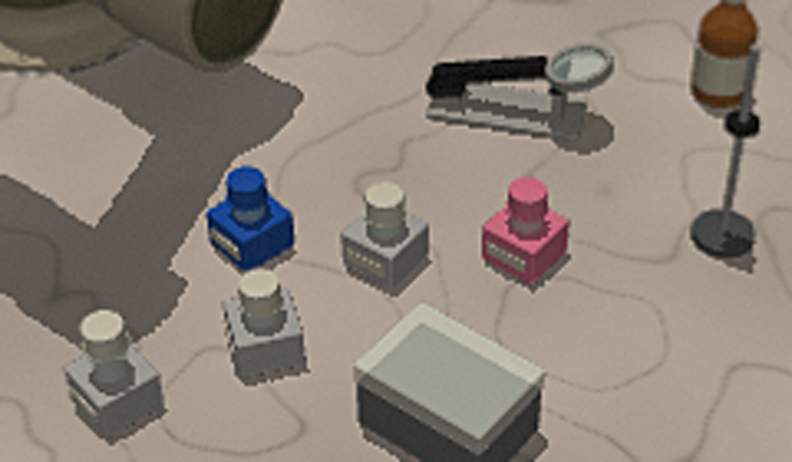

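The candidates are A at top (288,224), B at (336,218) and C at (376,229). C is the target: its cap top is at about 91 mm against 78 mm for A and B, and the crop shows it visibly taller with more glass exposed. Next I measure the cap, loupe and gauge precisely.

```bash
python3 - <<'E'
from h import *
for n,win,z in (('top',(360,213,393,246),.0915),('scene',(174,226,212,262),.0915)):
    d=load(n,'0'); C=cloud(d); u0,v0,u1,v1=win
    hsv=cv2.cvtColor(d['img'],cv2.COLOR_RGB2HSV)
    c=C[v0:v1,u0:u1]; m=(c[...,2]>.080)&(c[...,2]<.1)
    w=c[m]; print(n,m.sum(),'depth bbox ctr',np.round((w.max(0)+w.min(0))/2,4),'mean',np.round(w.mean(0),4),np.round(w.max(0)-w.min(0),4))
    top=(c[...,2]>.086)&(c[...,2]<.1); w=c[top]; print('  z>.086 mean',w.mean(0).round(4))
    g=cv2.cvtColor(d['img'],cv2.COLOR_RGB2GRAY)[v0:v1,u0:u1]
    b=hsv[v0:v1,u0:u1]; print(b[12:22,16])
    m=((b[...,2]>150)&(b[...,1]>15)).astype(np.uint8)
    nn,l,s,ce=cv2.connectedComponentsWithStats(m); k=1+s[1:,4].argmax(); ctr=ce[k]+[u0,v0]
    print('  col',ctr,s[k],onz(d,[ctr],z).round(4))
# loupe cloud
d=load('top','0');C=cloud(d);S=cloud(load('scene','0'))
for nm,X in (('top',C),('scene',S)):
    P=X.reshape(-1,3); I=load(nm,'0')['img'].reshape(-1,3)
    m=(P[:,0]>.38)&(P[:,0]<.6)&(P[:,1]>.12)&(P[:,1]<.33)&(P[:,2]>.02)&(P[:,2]<.12)
    Q=P[m]; hd=Q[(I[m].max(1)<60)]; print(nm,len(Q),len(hd),hd.mean(0).round(4))
    if len(hd)>20:
        A=np.c_[hd[:,:2],np.ones(len(hd))]; 
        dv=np.linalg.svd(hd-hd.mean(0))[2]; print(dv[0].round(4), 'ang',np.degrees(np.arctan2(dv[0][1],dv[0][0])), 'slope',np.degrees(np.arcsin(dv[0][2])))
    r=Q[(I[m].max(1)>60)&(Q[:,2]>.055)]; print(' ring',len(r),r.mean(0).round(4),((r.max(0)+r.min(0))/2).round(4),(r.max(0)-r.min(0)).round(4))
    m=(P[:,0]>.55)&(P[:,0]<.8)&(P[:,1]>.1)&(P[:,1]<.3)&(P[:,2]>.1)&(P[:,2]<.25)
    Q=P[m]; I2=I[m]; k=I2.max(1)<60; print(' disc',k.sum(),Q[k].mean(0).round(4) if k.any() else '', Q[k].round(3)[:60].tolist() if k.sum()<61 else '')
E
```

```text
top 107 depth bbox ctr [ 0.5151 -0.2493  0.089 ] mean [ 0.5144 -0.2488  0.0902] [0.0331 0.0324 0.0144]
  z>.086 mean [ 0.5144 -0.2491  0.0905]
[[ 36  28 137]
 [ 37  24 139]
 [ 38  22 138]
 [ 40  22 140]
 [ 38  20 138]
 [ 36  20 130]
 [ 34  17 106]
 [ 24  39  65]
 [ 27  25  90]
 [ 23  21 108]]Traceback (most recent call last):
  File "<stdin>", line 11, in <module>
ValueError: attempt to get argmax of an empty sequence
```

```bash
python3 - <<'E'
from h import *
n='scene'; d=load(n,'0'); S=cloud(d)
c=S[226:262,174:212]; m=(c[...,2]>.088)&(c[...,2]<.1); w=c[m]; print('cap scene',m.sum(),w.mean(0).round(4),((w.max(0)+w.min(0))/2).round(4),(w.max(0)-w.min(0)).round(4))
d=load('top','0');C=cloud(d)
for nm,X in (('top',C),('scene',S)):
    P=X.reshape(-1,3); I=load(nm,'0')['img'].reshape(-1,3)
    m=(P[:,0]>.38)&(P[:,0]<.6)&(P[:,1]>.10)&(P[:,1]<.33)&(P[:,2]>.025)&(P[:,2]<.12)
    Q=P[m]; hd=Q[(I[m].max(1)<60)]; print(nm,len(Q),len(hd),hd.mean(0).round(4))
    if len(hd)>20:
        dv=np.linalg.svd(hd-hd.mean(0))[2]; print(dv[0].round(4), 'ang',np.degrees(np.arctan2(dv[0][1],dv[0][0])), 'slope',np.degrees(np.arcsin(dv[0][2])))
        pr=(hd-hd.mean(0))@dv[0]; print(pr.min(),pr.max())
    r=Q[(I[m].max(1)>60)&(Q[:,2]>.055)]; print(' ring',len(r),r.mean(0).round(4),((r.max(0)+r.min(0))/2).round(4),(r.max(0)-r.min(0)).round(4))
    m=(P[:,0]>.55)&(P[:,0]<.8)&(P[:,1]>.1)&(P[:,1]<.3)&(P[:,2]>.03)&(P[:,2]<.25)
    Q=P[m]; I2=I[m]; k=I2.max(1)<60; Q=Q[k]; print(' gauge dark'); 
    print(np.c_[Q[np.argsort(-Q[:,2])][:60]].round(3).tolist())
d=load('scene','0'); a=cv2.resize(d['img'][130:225,280:420],None,fx=5.5,fy=5.5,interpolation=cv2.INTER_CUBIC); cv2.imwrite('pics/crop2.png',a[:,:,::-1])
E
```

```text
cap scene 103 [ 0.5155 -0.2535  0.0913] [ 0.5143 -0.254   0.0917] [0.0349 0.0307 0.0075]
top 761 265 [0.4343 0.2271 0.0498]
[-0.8208 -0.4851 -0.3015] ang -149.41678653712333 slope -17.54877503834798
-0.0867772577116503 0.055461234597913175
 ring 403 [0.5141 0.2658 0.069 ] [0.5144 0.2063 0.0689] [0.171  0.2087 0.0277]
 gauge dark
[[0.708, 0.26, 0.204], [0.705, 0.26, 0.204], [0.706, 0.264, 0.203], [0.708, 0.26, 0.195], [0.706, 0.263, 0.193], [0.706, 0.262, 0.183], [0.707, 0.26, 0.182], [0.705, 0.263, 0.178], [0.706, 0.261, 0.175], [0.71, 0.259, 0.173], [0.707, 0.259, 0.172], [0.706, 0.26, 0.167], [0.706, 0.263, 0.166], [0.711, 0.259, 0.159], [0.706, 0.26, 0.156], [0.706, 0.263, 0.156], [0.709, 0.26, 0.156], [0.707, 0.266, 0.153], [0.708, 0.258, 0.149], [0.706, 0.265, 0.146], [0.706, 0.262, 0.146], [0.707, 0.26, 0.143], [0.708, 0.252, 0.139], [0.697, 0.269, 0.138], [0.721, 0.258, 0.138], [0.712, 0.255, 0.137], [0.706, 0.264, 0.137], [0.715, 0.261, 0.137], [0.721, 0.262, 0.137], [0.712, 0.258, 0.136], [0.706, 0.273, 0.136], [0.707, 0.27, 0.136], [0.719, 0.259, 0.136], [0.716, 0.253, 0.13
[... 1442 characters left out ...]
0.251, 0.134], [0.698, 0.258, 0.134], [0.713, 0.269, 0.133], [0.701, 0.263, 0.133], [0.709, 0.265, 0.133], [0.694, 0.262, 0.133], [0.704, 0.247, 0.133], [0.716, 0.253, 0.133], [0.715, 0.246, 0.133], [0.711, 0.255, 0.133], [0.717, 0.269, 0.133], [0.704, 0.255, 0.133], [0.723, 0.262, 0.133], [0.695, 0.257, 0.132], [0.697, 0.267, 0.132], [0.716, 0.249, 0.132], [0.707, 0.252, 0.132], [0.701, 0.258, 0.132], [0.71, 0.269, 0.132], [0.719, 0.259, 0.132], [0.695, 0.265, 0.132], [0.707, 0.272, 0.132], [0.694, 0.271, 0.132], [0.705, 0.25, 0.132], [0.719, 0.254, 0.132], [0.717, 0.252, 0.131], [0.72, 0.257, 0.131], [0.711, 0.247, 0.131], [0.721, 0.26, 0.129], [0.714, 0.248, 0.128], [0.716, 0.251, 0.128]]
```

View pics/crop2.png

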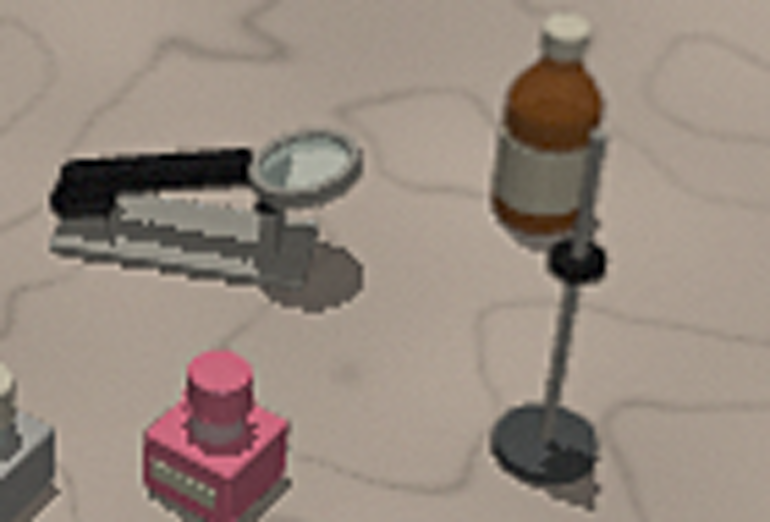

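```bash
cat >> h.py <<'E'
def plan(p,Rt=None):
    s=env.get_state(); R0=Rm(s['ee_rot']); d=R0.T@(np.array(p)-s['ee_pos'])*100
    rv=np.zeros(3) if Rt is None else np.degrees(R.from_matrix(R0.T@Rt).as_rotvec())
    print('t',s['t'],'delta_cm',d.round(2),'rot_deg',rv.round(2)); return d,rv
def down(yaw): # tool x horizontal at yaw (deg), z down
    a=np.radians(yaw); x=np.array([np.cos(a),np.sin(a),0]); z=np.array([0,0,-1.]); return np.c_[x,np.cross(z,x),z]
E
python3 -c "
from h import *
print(Rm(env.get_state()['ee_rot']).round(3))
plan([.5145,-.251,.16]); plan([.5145,-.251,.16],down(-26))"
```

```text
[[ 0.922  0.386 -0.   ]
 [ 0.386 -0.922  0.001]
 [ 0.    -0.001 -1.   ]]
t 0.15 delta_cm [ 37.74 -11.94   7.11] rot_deg [0. 0. 0.]
t 0.15 delta_cm [ 37.74 -11.94   7.11] rot_deg [-7.000e-02  1.000e-02  4.873e+01]
```

send_rows:
  targets:
    - {"jaw":1,"delta_pos":[3,-1,0],"rot":[0,0,0]}
    - {"jaw":1,"delta_pos":[7,-2.2,0.5],"rot":[0,0,0]}
    - {"jaw":1,"delta_pos":[11,-3.5,1],"rot":[0,0,0]}
    - {"jaw":1,"delta_pos":[15,-4.7,1.5],"rot":[0,0,0]}
    - {"jaw":1,"delta_pos":[19,-6,2],"rot":[0,0,0]}
    - {"jaw":1,"delta_pos":[23,-7.3,3],"rot":[0,0,0]}
    - {"jaw":1,"delta_pos":[27,-8.5,4],"rot":[0,0,0]}
    - {"jaw":1,"delta_pos":[31,-9.8,5],"rot":[0,0,0]}
    - {"jaw":1,"delta_pos":[35,-11,6],"rot":[0,0,0]}
    - {"jaw":1,"delta_pos":[37.7,-11.9,7],"rot":[0,0,0]}

```text
t: 0.98
ee_pos: [0.5159, -0.2499, 0.161]
ee_rot: [0.98, 0.197, 0.0, 0.0]
ft_force: [1.2, -1.0, -0.3]
opening: 0.002
```

```bash
python3 -c "
from h import *
d=grab('wrist','1'); grab('top','1'); s=env.get_state(); print(s['ee_pos'],s['opening'],s['ft_force'])
plan([.5145,-.251,.1])
C=cloud(d); P=C.reshape(-1,3); m=(abs(P[:,0]-.5145)<.04)&(abs(P[:,1]+.251)<.04)&(P[:,2]>.086)&(P[:,2]<.096); w=P[m]; print(m.sum(),w.mean(0),(w.max(0)+w.min(0))/2,w.max(0)-w.min(0),np.median(w[:,2]))
print(proj(d,[[.5145,-.251,.092]]))
"
```

```text
[ 0.51644118 -0.24771672  0.1590874 ] -0.0004645178198720297 [-0.33412703  0.63379887  0.51818295]
t 1.0833 delta_cm [-0.3   0.25  5.91] rot_deg [0. 0. 0.]
2110 [ 0.51640089 -0.2514656   0.09238371] [ 0.51561272 -0.25184798  0.09058701] [0.03323145 0.03321648 0.00902759] 0.09250758202242194
[[279.4897065 229.2724578]]
```

View pics/wrist_1.png

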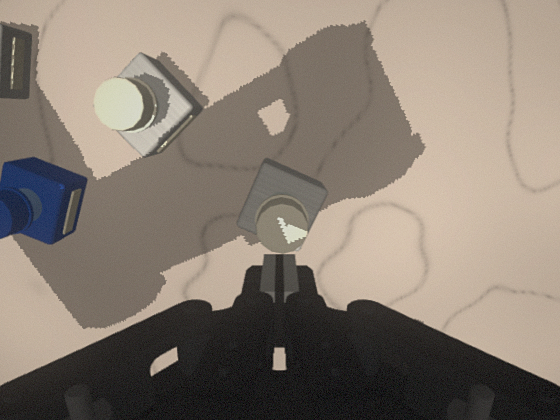

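The wrist view shows the proud cap at (282,224), just ahead of the closed fingertips. Its centre is at about (0.515,-0.251) with the top at 92 mm, so all views agree within 2 mm. Now I descend.

```bash
python3 -c "
from h import *
plan([.5152,-.2513,.097]);"
```

```text
t 1.0833 delta_cm [-0.25  0.3   6.21] rot_deg [0. 0. 0.]
```

send_rows:
  targets:
    - {"jaw":1,"delta_pos":[-0.25,0.3,1.5],"rot":[0,0,0]}
    - {"jaw":1,"delta_pos":[-0.25,0.3,3],"rot":[0,0,0]}
    - {"jaw":1,"delta_pos":[-0.25,0.3,4.5],"rot":[0,0,0]}
    - {"jaw":1,"delta_pos":[-0.25,0.3,5.6],"rot":[0,0,0]}
    - {"jaw":1,"delta_pos":[-0.25,0.3,6.2],"rot":[0,0,0]}
    - {"jaw":1,"delta_pos":[-0.25,0.3,6.2],"rot":[0,0,0]}

```text
t: 1.58
ee_pos: [0.5124, -0.2556, 0.0982]
ee_rot: [0.98, 0.197, -0.001, -0.001]
ft_force: [-0.8, 0.4, 0.3]
opening: 0.001
```

send_rows:
  targets:
    - {"jaw":1,"delta_pos":[0,0,0.2],"rot":[0,0,0]}
    - {"jaw":1,"delta_pos":[0,0,0.4],"rot":[0,0,0]}
    - {"jaw":1,"delta_pos":[0,0,0.6],"rot":[0,0,0]}
    - {"jaw":1,"delta_pos":[0,0,0.8],"rot":[0,0,0]}
    - {"jaw":1,"delta_pos":[0,0,0.8],"rot":[0,0,0]}

```text
t: 2.0
ee_pos: [0.5132, -0.2556, 0.0914]
ee_rot: [0.98, 0.197, 0.0, 0.0]
ft_force: [-0.2, -0.6, -0.0]
opening: 0.002
```

send_rows:
  targets:
    - {"jaw":1,"delta_pos":[0.15,-0.15,-0.3],"rot":[0,0,0]}
    - {"jaw":1,"delta_pos":[0.35,-0.32,-0.3],"rot":[0,0,0]}
    - {"jaw":1,"delta_pos":[0.35,-0.32,0.1],"rot":[0,0,0]}
    - {"jaw":1,"delta_pos":[0.35,-0.32,0.3],"rot":[0,0,0]}
    - {"jaw":1,"delta_pos":[0.35,-0.32,0.5],"rot":[0,0,0]}
    - {"jaw":1,"delta_pos":[0.35,-0.32,0.5],"rot":[0,0,0]}

```text
t: 2.5
ee_pos: [0.5156, -0.2511, 0.0864]
ee_rot: [0.98, 0.197, 0.001, 0.0]
ft_force: [1.5, 0.2, 2.0]
opening: -0.0
```

send_rows:
  targets:
    - {"jaw":1,"delta_pos":[0,0,0.15],"rot":[0,0,0]}
    - {"jaw":1,"delta_pos":[0,0,0.3],"rot":[0,0,0]}
    - {"jaw":1,"delta_pos":[0,0,0.45],"rot":[0,0,0]}
    - {"jaw":1,"delta_pos":[0,0,0.45],"rot":[0,0,0]}

```text
t: 2.83
ee_pos: [0.5155, -0.2511, 0.082]
ee_rot: [0.98, 0.197, 0.001, 0.0]
ft_force: [2.4, 2.2, 3.0]
opening: -0.0
```

send_rows:
  targets:
    - {"jaw":1,"delta_pos":[0,0,0.1],"rot":[0,0,0]}
    - {"jaw":1,"delta_pos":[0,0,0.2],"rot":[0,0,0]}
    - {"jaw":1,"delta_pos":[0,0,0.3],"rot":[0,0,0]}
    - {"jaw":1,"delta_pos":[0,0,0.3],"rot":[0,0,0]}

```text
t: 3.17
ee_pos: [0.5155, -0.2512, 0.0791]
ee_rot: [0.98, 0.197, 0.001, 0.0]
ft_force: [2.5, 1.0, 4.3]
opening: 0.001
```

send_rows:
  targets:
    - {"jaw":1,"delta_pos":[0,0,0.1],"rot":[0,0,0]}
    - {"jaw":1,"delta_pos":[0,0,0.1],"rot":[0,0,0]}

```text
t: 3.33
ee_pos: [0.5156, -0.2512, 0.079]
ee_rot: [0.98, 0.197, 0.001, 0.0]
ft_force: [-0.1, 4.3, 12.6]
opening: -0.001
```

send_rows:
  targets:
    - {"jaw":1,"delta_pos":[0,0,0.1],"rot":[0,0,0]}
    - {"jaw":1,"delta_pos":[0,0,0.1],"rot":[0,0,0]}
    - {"jaw":1,"delta_pos":[0,0,0.1],"rot":[0,0,0]}

```text
t: 3.58
ee_pos: [0.5157, -0.2512, 0.0789]
ee_rot: [0.98, 0.197, 0.001, 0.001]
ft_force: [-2.5, 4.5, 19.5]
opening: 0.005
```

The cap is home: TCP z is steady at 79 mm and the force rises to 19.5 N with no motion. I retract and go to look at the loupe.

send_rows:
  targets:
    - {"jaw":1,"delta_pos":[0,0,-1],"rot":[0,0,0]}
    - {"jaw":1,"delta_pos":[0,0,-3],"rot":[0,0,0]}
    - {"jaw":1,"delta_pos":[0,0,-6],"rot":[0,0,0]}
    - {"jaw":1,"delta_pos":[0,0,-10],"rot":[0,0,0]}
    - {"jaw":1,"delta_pos":[0,0,-14],"rot":[0,0,0]}
    - {"jaw":1,"delta_pos":[0,0,-16],"rot":[0,0,0]}
    - {"jaw":1,"delta_pos":[0,0,-17],"rot":[0,0,0]}
    - {"jaw":1,"delta_pos":[0,0,-17],"rot":[0,0,0]}

```text
t: 4.25
ee_pos: [0.5155, -0.2517, 0.2492]
ee_rot: [0.98, 0.197, 0.001, 0.002]
ft_force: [0.4, 0.9, -0.1]
opening: 0.003
```

```bash
python3 -c "
from h import *
d=grab('scene','2'); t=grab('wrist','2')
C=cloud(d); P=C.reshape(-1,3); m=(abs(P[:,0]-.5145)<.03)&(abs(P[:,1]+.251)<.03)&(P[:,2]>.07)&(P[:,2]<.1); w=P[m]; print(m.sum(),np.percentile(w[:,2],[20,50,80]))
P=cloud(t).reshape(-1,3); m=(abs(P[:,0]-.5145)<.03)&(abs(P[:,1]+.251)<.03)&(P[:,2]>.075)&(P[:,2]<.1); w=P[m]; print(m.sum(),np.percentile(w[:,2],[20,50,80]),(w.max(0)+w.min(0))/2, w.mean(0))
plan([.38,.18,.26],down(30));"
```

```text
127 [0.07567305 0.07782061 0.08010461]
1059 [0.07931384 0.07999796 0.08064914] [ 0.51526228 -0.25167402  0.07893604] [ 0.51574052 -0.2513271   0.07994884]
t 4.35 delta_cm [  4.22 -44.97  -1.36] rot_deg [-0.06  0.04 -7.27]
```

View pics/wrist_2.png

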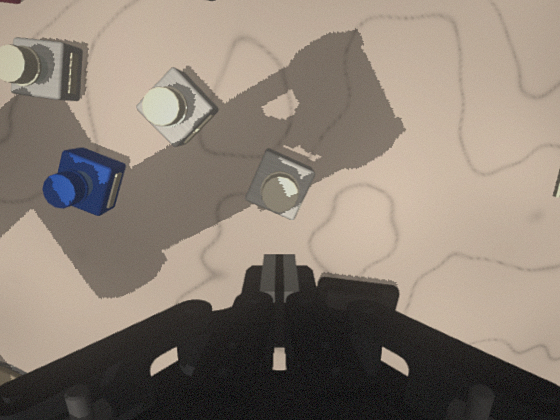

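The cap now reads home in both views, level with the others (wrist view, cap at (281,190)). Centre is (0.515,-0.2515). I move on to the loupe.

send_rows:
  targets:
    - {"jaw":0,"delta_pos":[0.2,-2,-0.2],"rot":[0,0,-0.5]}
    - {"jaw":0,"delta_pos":[0.6,-6,-0.4],"rot":[0,0,-1]}
    - {"jaw":0,"delta_pos":[1,-10,-0.5],"rot":[0,0,-2]}
    - {"jaw":0,"delta_pos":[1.3,-14,-0.6],"rot":[0,0,-3]}
    - {"jaw":0,"delta_pos":[1.7,-18,-0.7],"rot":[0,0,-4]}
    - {"jaw":0,"delta_pos":[2.1,-22,-0.8],"rot":[0,0,-5]}
    - {"jaw":0,"delta_pos":[2.4,-26,-0.9],"rot":[0,0,-6]}
    - {"jaw":0,"delta_pos":[2.8,-30,-1],"rot":[0,0,-7]}
    - {"jaw":0,"delta_pos":[3.2,-34,-1.1],"rot":[0,0,-7.3]}
    - {"jaw":0,"delta_pos":[3.5,-37,-1.2],"rot":[0,0,-7.3]}

```text
t: 5.18
ee_pos: [0.4024, 0.1058, 0.2575]
ee_rot: [0.966, 0.26, -0.001, -0.001]
ft_force: [1.5, 0.1, -0.3]
opening: 0.999
```

```bash
python3 -c "
from h import *
d=grab('wrist','3'); grab('scene','3');plan([.38,.18,.26],down(30));"
```

```text
t 5.2833 delta_cm [ 1.78 -7.46 -0.21] rot_deg [-0.11  0.12  0.32]
```

View pics/wrist_3.png

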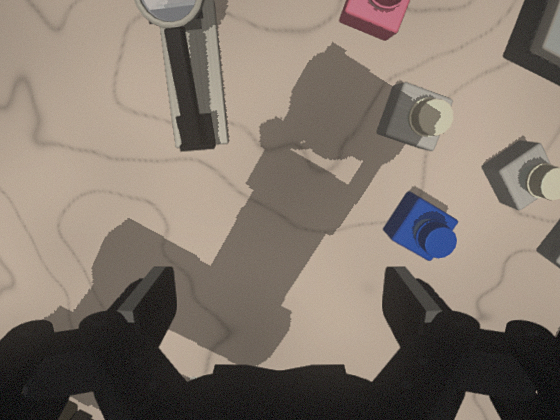

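The wrist view shows the loupe handle running (193,140)–(178,30), with the ring at (168,5) partly cut off. I shift left and forward to see all of it.

send_rows:
  targets:
    - {"jaw":0,"delta_pos":[1,-2,0],"rot":[0,0,0]}
    - {"jaw":0,"delta_pos":[3,-5,0],"rot":[0,0,0]}
    - {"jaw":0,"delta_pos":[5,-8,0],"rot":[0,0,0]}
    - {"jaw":0,"delta_pos":[6,-8.5,0],"rot":[0,0,0]}
    - {"jaw":0,"delta_pos":[6,-8.5,0],"rot":[0,0,0]}
    - {"jaw":0,"delta_pos":[6,-8.5,0],"rot":[0,0,0]}

```text
t: 5.78
ee_pos: [0.4138, 0.2066, 0.2577]
ee_rot: [0.966, 0.259, -0.001, 0.0]
ft_force: [0.1, 0.4, -0.4]
opening: 1.0
```

```bash
python3 - <<'E'
from h import *
d=grab('wrist','4'); C=cloud(d); P=C.reshape(-1,3); I=d['img'].reshape(-1,3)
v,u=np.mgrid[:420,:560]; v=v.ravel();u=u.ravel()
print(env.get_state()['ee_pos'],proj(d,[[.435,.226,.05],[.514,.265,.07],[.707,.262,.135]]))
m=(v<250)&(P[:,0]>.35)&(P[:,0]<.58)&(P[:,1]>.12)&(P[:,1]<.33)&(P[:,2]>.035)&(P[:,2]<.12)&(I.max(1)<55)
hd=P[m]; c=hd.mean(0); print(m.sum(),c)
# top face: plane fit, robust
x,y,w,h=cv2.boundingRect(np.c_[u[m],v[m]].astype(np.int32)); print('bbox',x,y,w,h)
m2=(v<250)&(P[:,0]>.35)&(P[:,0]<.62)&(P[:,1]>.12)&(P[:,1]<.36)&(P[:,2]>.055)&(P[:,2]<.12)&~m
r=P[m2]; print('ring',m2.sum(),r.mean(0),(r.max(0)+r.min(0))/2,r.max(0)-r.min(0))
E
```

```text
[0.41377361 0.20610241 0.25797533] [[ 272.90562778  157.62982232]
 [ 278.73891255   61.47607383]
 [ 418.61886217 -177.54685947]]
1434 [0.43754195 0.23101992 0.05718328]
bbox 257 83 33 120
ring 5133 [0.51846606 0.25908398 0.0711919 ] [0.52396612 0.21520049 0.06894461] [0.19205091 0.19039959 0.0277623 ]
```

View pics/wrist_4.png

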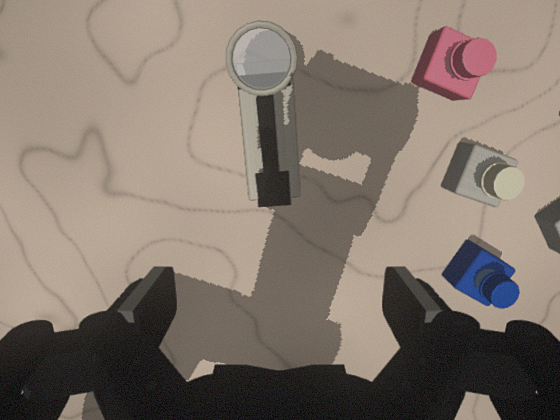

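```bash
python3 - <<'E'
from h import *
d=load('wrist','4'); C=cloud(d); I=d['img']
z=C[...,2]; mask=np.zeros(z.shape,np.uint8); mask[10:104,215:310]=(z[10:104,215:310]>.052)&(I[10:104,215:310].max(2)>60)
cs,_=cv2.findContours(mask,cv2.RETR_EXTERNAL,cv2.CHAIN_APPROX_NONE); c=max(cs,key=cv2.contourArea)
e=cv2.fitEllipse(c[c[:,0,1]<88]); print('ellipse',e)
rc=onz(d,[e[0]],.0715)[0]; print('ring ctr',rc)
hd=(I.max(2)<50); 
rows=range(102,166,4); mids=[]
for r in rows:
    k=np.where(hd[r,245:300])[0]+245; mids.append(((k.min()+k.max())/2,r)); 
    print(r,k.min(),k.max(),z[r,k].round(3)[::3])
mids=np.array(mids)
zz=np.array([np.median(z[int(r),int(u)-2:int(u)+3]) for u,r in mids])
W=np.array([onz(d,[m],q)[0] for m,q in zip(mids,zz)])
dv=np.linalg.svd(W-W.mean(0))[2][0]; dv*=np.sign(dv[0]); print(W[0],W[-1],'yaw',np.degrees(np.arctan2(dv[1],dv[0])),'slope',np.degrees(np.arcsin(dv[2])))
q=rc-W.mean(0); print('yaw to ring',np.degrees(np.arctan2(q[1],q[0])))
a=cv2.resize(I[10:220,200:340],None,fx=2.8,fy=2.8,interpolation=cv2.INTER_CUBIC); cv2.imwrite('pics/crop4.png',a[:,:,::-1])
E
```

```text
ellipse ((260.8919677734375, 58.486412048339844), (70.4713134765625, 75.60259246826172), 175.12257385253906)
ring ctr [0.5081239  0.27982585 0.0715    ]Traceback (most recent call last):
  File "<stdin>", line 10, in <module>
    return umr_minimum(a, axis, None, out, keepdims, initial, where)
ValueError: zero-size array to reduction operation minimum which has no identity
```

```bash
python3 - <<'E'
from h import *
d=load('wrist','4'); C=cloud(d); I=d['img'];z=C[...,2]
rc=np.array([.5081,.2798,.0715])
mids=[]
for r in range(104,166,4):
    L=I[r,235:305].max(1); k=np.where(L<75)[0]+235
    if r%12==8: print(r,I[r,240:300:3].max(1), z[r,250:290:5].round(3))
    if len(k): 
        k=k[abs(k-268)<16]; mids.append(((k.min()+k.max())/2,r,k.max()-k.min()+1))
mids=np.array(mids); print(mids.tolist())
zz=np.array([np.median(z[int(r),int(u)-2:int(u)+3]) for u,r,_ in mids])
W=np.array([onz(d,[m[:2]],q)[0] for m,q in zip(mids,zz)])
dv=np.linalg.svd(W-W.mean(0))[2][0]; dv*=np.sign(dv[0]); print(W[0],W[-1],'yaw',np.degrees(np.arctan2(dv[1],dv[0])),'slope',np.degrees(np.arcsin(dv[2])))
q=rc-W.mean(0); print('yaw to ring',np.degrees(np.arctan2(q[1],q[0])))
a=cv2.resize(I[10:220,200:340],None,fx=2.8,fy=2.8,interpolation=cv2.INTER_CUBIC); cv2.imwrite('pics/crop4.png',a[:,:,::-1])
E
```

```text
104 [148 170 167 173 171 162  53  55  53  48  51  58  98  96  96 167 133 100
  86 110] [0.01  0.009 0.071 0.071 0.07  0.01  0.01  0.01 ]
116 [155 172 172 170 172 167  60  54  54  55  51  44 100  99  94 169 100 101
  96 116] [0.009 0.008 0.067 0.066 0.067 0.054 0.01  0.009]
128 [187 164 172 171 169 166  92  49  47  47  46  45  82 101  98  98 100  96
 100 108] [0.009 0.008 0.064 0.065 0.065 0.064 0.009 0.01 ]
140 [184 137 179 170 171 172  98  46  46  49  48  49  60 100 102 101 102 102
 101 107] [0.008 0.008 0.008 0.062 0.06  0.06  0.009 0.01 ]
152 [187 167 171 172 175 166 168 113  41  40  44  44  50  99  98  98 100  97
  96  93] [0.009 0.009 0.007 0.059 0.058 0.057 0.008 0.008]
164 [188 188 147 177 171 170 170 175  46  50  52  50  44  84  98  97 101  98
 102  86] [0.01  0.009 0.009 0.054 0.055 0.054 0.01  0.009]
[[265.0, 104.0, 17.0], [265.0, 108.0, 17.0], [266.0, 112.0, 17.0], [266.0, 116.0, 17.0], [266.5, 120.0, 16.0], [267.0, 124.0, 17.0], [267.0, 128.0, 17.0], [267.0, 132.0, 17.0], [268.0, 136.0, 17.0], [268.0, 140.0, 17.0], [268.5, 144.0, 16.0], [269.0, 148.0, 15.0], [269.5, 152.0, 16.0], [269.5, 156.0, 16.0], [270.0, 160.0, 15.0], [270.5, 164.0, 16.0]]
[0.47583038 0.25735984 0.06926363] [0.42884949 0.22511112 0.0546503 ] yaw 34.379688245201386 slope 15.001474390380166
yaw to ring 34.600733089977886
```

View pics/crop4.png

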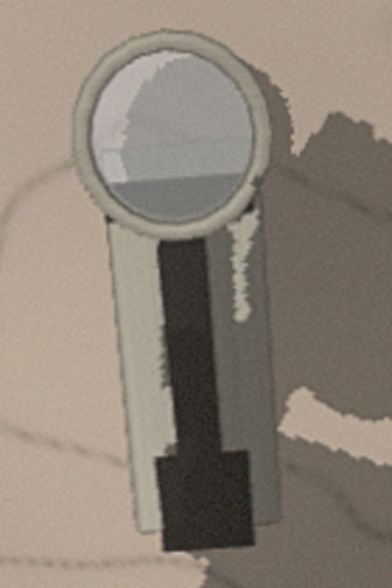

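The enlarged crop confirms the loupe. The ring ellipse centre is at wrist pixel (261,58) and the handle centreline runs (265,104)–(270.5,164), with the free middle clear of the dark end pad. Measured yaw is 34.4°, slope 15.0° and origin about (0.4577,0.245,0.044), with ring and handle agreeing.

```bash
cat >> h.py <<'E'
def loupeR(yaw,sl):
    a,b=np.radians([yaw,sl]); ex=np.array([np.cos(a)*np.cos(b),np.sin(a)*np.cos(b),np.sin(b)])
    ey=np.array([-np.sin(a),np.cos(a),0]); return np.c_[ex,ey,np.cross(ex,ey)]
def toolfor(L): return np.c_[L[:,0],-L[:,1],-L[:,2]]
O0=np.array([.4577,.245,.044]); L0=loupeR(34.4,15)
E
python3 -c "
from h import *
print(toolfor(L0).round(3), O0+L0@[0,0,.08]); plan(O0+L0@[0,0,.08],toolfor(L0)); print(env.get_state()['joint_pos'].round(2))"
```

```text
[[ 0.797  0.565  0.214]
 [ 0.546 -0.825  0.146]
 [ 0.259 -0.    -0.966]] [0.44061559 0.23330206 0.12127407]
t 5.8333 delta_cm [ 3.71 -1.01 13.66] rot_deg [ 0.56 15.11 -4.38]
[ 0.21  0.21  1.47 -0.    1.46  1.25]
```

send_rows:
  targets:
    - {"jaw":0,"delta_pos":[0.6,-0.2,1.5],"rot":[0.1,3,-1]}
    - {"jaw":0,"delta_pos":[1.4,-0.4,4.5],"rot":[0.2,6,-2]}
    - {"jaw":0,"delta_pos":[2.2,-0.6,7.5],"rot":[0.4,9,-3]}
    - {"jaw":0,"delta_pos":[3,-0.8,10.5],"rot":[0.5,12,-4]}
    - {"jaw":0,"delta_pos":[3.5,-1,12.8],"rot":[0.6,14.5,-4.4]}
    - {"jaw":0,"delta_pos":[3.7,-1,13.6],"rot":[0.6,15.1,-4.4]}
    - {"jaw":0,"delta_pos":[3.7,-1,13.6],"rot":[0.6,15.1,-4.4]}
    - {"jaw":0,"delta_pos":[3.7,-1,13.6],"rot":[0.6,15.1,-4.4]}

```text
t: 6.5
ee_pos: [0.441, 0.2331, 0.1229]
ee_rot: [0.947, 0.293, 0.125, -0.039]
ft_force: [0.1, -0.8, 0.9]
opening: 1.0
```

```bash
python3 -c "
from h import *
d=grab('wrist','5'); plan(O0+L0@[0,0,-.010],toolfor(L0))
print(proj(d,[O0+L0@[0,0,.018],O0+L0@[.03,0,.018],O0+L0@[-.03,0,.018],O0+L0@[.066,0,.012]]).round(1))"
```

```text
t 6.55 delta_cm [-0.16 -0.04  9.2 ] rot_deg [ 0.02 -0.14 -0.01]
[[278.3 230.8]
 [278.2 183.1]
 [278.3 275.1]
 [278.2 121.3]]
```

View pics/wrist_5.png

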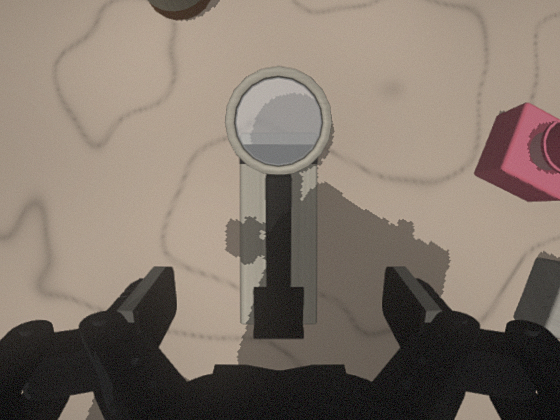

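The handle is centred between the jaws (u≈279) and the ring is at (278,119), within 2 px of prediction. I descend and grip.

send_rows:
  targets:
    - {"jaw":0,"delta_pos":[-0.1,0,1.5],"rot":[0,0,0]}
    - {"jaw":0,"delta_pos":[-0.1,0,3.5],"rot":[0,0,0]}
    - {"jaw":0,"delta_pos":[-0.1,0,5.5],"rot":[0,0,0]}
    - {"jaw":0,"delta_pos":[-0.1,0,7.5],"rot":[0,0,0]}
    - {"jaw":0,"delta_pos":[-0.1,0,8.7],"rot":[0,0,0]}
    - {"jaw":0,"delta_pos":[-0.1,0,9.1],"rot":[0,0,0]}
    - {"jaw":0,"delta_pos":[-0.1,0,9.1],"rot":[0,0,0]}
    - {"jaw":0,"delta_pos":[-0.1,0,9.1],"rot":[0,0,0]}

```text
t: 7.22
ee_pos: [0.4601, 0.2472, 0.0358]
ee_rot: [0.947, 0.294, 0.126, -0.039]
ft_force: [-0.6, 0.8, 0.4]
opening: 0.996
```

```bash
python3 -c "
from h import *
plan(O0+L0@[0,0,-.010],toolfor(L0)); print(env.get_state()['ft_force'])"
```

```text
t 7.2167 delta_cm [-0.1   0.04  0.12] rot_deg [ 0.   -0.19  0.06]
[-0.58061999  0.80680141  0.44074664]
```

send_rows:
  squeeze: 50
  targets:
    - {"jaw":0.6,"delta_pos":[-0.1,0,0.1],"rot":[0,0,0]}
    - {"jaw":0.75,"delta_pos":[-0.1,0,0.1],"rot":[0,0,0]}
    - {"jaw":0.85,"delta_pos":[-0.1,0,0.1],"rot":[0,0,0]}
    - {"jaw":1,"delta_pos":[-0.1,0,0.1],"rot":[0,0,0]}
    - {"jaw":1,"delta_pos":[-0.1,0,0.1],"rot":[0,0,0]}
    - {"jaw":1,"delta_pos":[-0.1,0,0.1],"rot":[0,0,0]}
    - {"jaw":1,"delta_pos":[-0.1,0,0.1],"rot":[0,0,0]}
    - {"jaw":1,"delta_pos":[-0.1,0,0.1],"rot":[0,0,0]}

```text
t: 7.88
ee_pos: [0.459, 0.2468, 0.0338]
ee_rot: [0.947, 0.294, 0.126, -0.039]
ft_force: [-1.2, -1.9, 5.1]
opening: 0.178
```

```bash
python3 -c "
from h import *
s=env.get_state(); print(s['opening'],s['ft_force'],s['wrist_torque'], L0.T@(s['ee_pos']-O0)); print(toolfor(L0)[:,0],Rm(s['ee_rot']).T@[0,0,1])"
```

```text
0.17819892394370168 [-1.23536647 -1.86250858  5.14308163] [-0.19293409  0.2350557  -0.04456661] [-0.00060411  0.00077566 -0.01042089]
[0.79699844 0.54571622 0.25881905] [ 2.60968213e-01 -1.02474909e-04 -9.65347389e-01]
```

send_rows:
  targets:
    - {"jaw":1,"delta_pos":[0.08,0,-0.3],"rot":[0,0,0]}
    - {"jaw":1,"delta_pos":[0.26,0,-1],"rot":[0,0,0]}
    - {"jaw":1,"delta_pos":[0.5,0,-2],"rot":[0,0,0]}
    - {"jaw":1,"delta_pos":[1,0,-4],"rot":[0,0,0]}
    - {"jaw":1,"delta_pos":[1.6,0,-6],"rot":[0,0,0]}
    - {"jaw":1,"delta_pos":[2.1,0,-8],"rot":[0,0,0]}
    - {"jaw":1,"delta_pos":[2.7,0,-10],"rot":[0,-1,0]}
    - {"jaw":1,"delta_pos":[3.2,0,-12],"rot":[0,-4,0]}
    - {"jaw":1,"delta_pos":[3.5,0,-13],"rot":[0,-7,0]}
    - {"jaw":1,"delta_pos":[3.5,0,-13],"rot":[0,-10,0]}

```text
t: 8.72
ee_pos: [0.4597, 0.2469, 0.1715]
ee_rot: [0.954, 0.296, 0.044, -0.013]
ft_force: [0.3, 0.7, -2.1]
opening: 0.18
```

```bash
python3 -c "
from h import *
d=grab('wrist','6'); grab('scene','6'); s=env.get_state(); print(s['opening'],s['ft_force'],s['wrist_torque'])
plan(s['ee_pos'],toolfor(loupeR(34.4,0)))"
```

```text
0.1729492511622534 [-0.46389707 -0.82255339 -0.88178771] [-0.01447986  0.00603685 -0.01298705]
t 8.8167 delta_cm [0. 0. 0.] rot_deg [ 0.03 -5.17  0.08]
```

View pics/wrist_6.png

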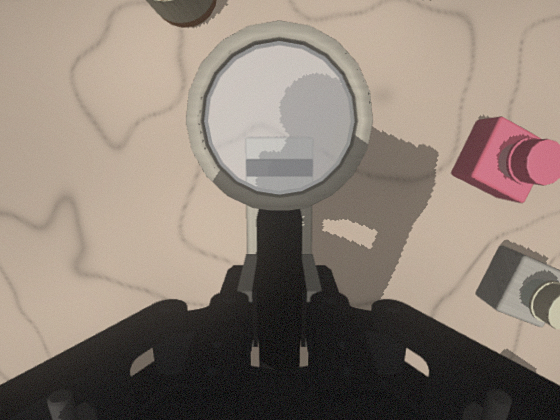

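View pics/scene_6.png

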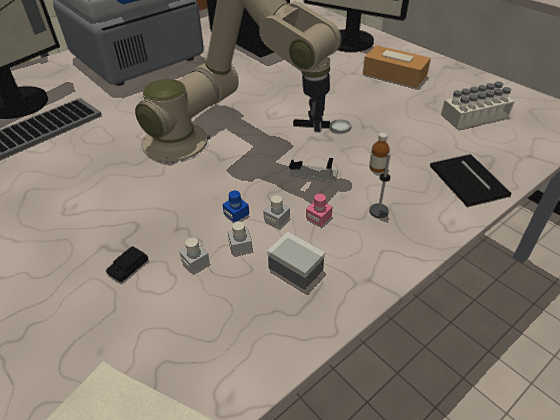

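The loupe is held (wrist ring at (279,115)) and the rest is clear of it. I refine the disc height against the known 130 mm bottle top.

```bash
python3 - <<'E'
from h import *
for n,tags in (('top','01'),('scene','0236')):
  for tag in tags:
    d=load(n,tag); C=cloud(d); P=C.reshape(-1,3); I=d['img'].reshape(-1,3).astype(int)
    k=(abs(P[:,0]-.708)<.022)&(abs(P[:,1]-.262)<.022)&(P[:,2]>.120)&(P[:,2]<.142)&(I.max(1)<60); k&=np.hypot(P[:,0]-.708,P[:,1]-.262)>.006
    q=P[k]; print(n,tag,'disc',k.sum(),q.mean(0).round(4),np.percentile(q[:,2],[5,25,50,75,95]).round(4),((q.max(0)+q.min(0))/2).round(4))
    # bottle cap
    k=(P[:,0]>.5)&(P[:,0]<.72)&(P[:,1]>.32)&(P[:,1]<.5)&(P[:,2]>.118)&(P[:,2]<.145); q=P[k]
    print('   bottle',k.sum(),np.percentile(q[:,2],[5,25,50,75,95]).round(4),np.median(q,0).round(3))
    for nm,c in (('box',[(.60,.72),(-.10,.0),(.06,.085)]),('tbl',[(.6,.68),(.1,.2),(-.02,.02)])):
        k=np.all([(P[:,i]>c[i][0])&(P[:,i]<c[i][1]) for i in range(3)],0); print('   ',nm,k.sum(),np.percentile(P[k,2],[25,50,75]).round(4))
d=load('scene','0')
# image disc extent
g=d['img'].max(2); print(g[166:188,376:394])
print(proj(d,[[.7075,.261,z] for z in (.12,.128,.136,.144)]).round(1))
E
```

```text
top 0 disc 53 [0.7069 0.2621 0.1339] [0.1288 0.1324 0.1342 0.1356 0.1378] [0.7085 0.2631 0.1333]
   bottle 75 [0.1224 0.1269 0.1284 0.1298 0.1321] [0.568 0.419 0.128]
    box 576 [0.0692 0.071  0.0729]
    tbl 555 [-0.0025 -0.001   0.0008]
top 1 disc 54 [0.707 0.262 0.134] [0.1302 0.1326 0.1342 0.1356 0.1375] [0.7085 0.2633 0.1334]
   bottle 77 [0.1213 0.1266 0.1285 0.1302 0.1325] [0.567 0.419 0.129]
    box 571 [0.0694 0.0711 0.0727]
    tbl 558 [-0.0024 -0.0008  0.0008]
scene 0 disc 54 [0.7102 0.2571 0.1335] [0.1301 0.1322 0.1335 0.1349 0.1367] [0.7083 0.2584 0.1326]
   bottle 57 [0.1189 0.1224 0.1268 0.1282 0.1302] [0.569 0.412 0.127]
    box 557 [0.0704 0.0715 0.0728]
    tbl 535 [-0.0017 -0.0001  0.0013]
scene 2 disc 51 [0.7106 0.2568 0.1337] [0.1291 0.1328 0.1342 0.1349 0.1367] [0.7091 0.258  0.1323]
   bottle 55 [0.1184 0.1227 0.1273 0.1288 0.1311] [0.57  0.413 0.127]
    box 556 [0.0704 0.0716 0.0728]
    tbl 537 [-0.002  -0.0005  0.001 ]
scene 3 disc 52 [0.7099 0.2574 0.1331] [0.1294 0.1315 0.1332 0.1347 0.1363] [0.7082 0.2615 0.1319]
   bottle 50 [0.1204 0.1243 0.127  0.128
[... 1356 characters left out ...]
7  23  18  13  13  24 153 180 173 172]
 [174 173 176 186 146  85  37  14  15  15   1  33  37  93 163 176 172 172]
 [176 173 176 178 184 168 103  40  32  62  80 107 114 162 178 175 172 170]
 [173 173 174 176 177 191 130  81  80 141 184 187 184 177 174 174 170 171]
 [173 172 170 171 173 181 121  77  71 134 171 176 174 175 170 173 171 170]
 [164 165 165 163 165 171 106  68  75 155 173 174 174 171 170 170 171 173]
 [164 164 163 164 168 146  88  71  83 147 160 161 166 165 166 170 174 173]
 [174 174 172 173 179 156  96  70  91 158 171 166 159 155 160 164 166 170]
 [173 176 174 175 183 135  82  72 136 174 174 173 172 169 166 161 157 161]]
[[383.8 180.1]
 [384.2 177.9]
 [384.6 175.6]
 [385.  173.4]]
```

send_rows:
  targets:
    - {"jaw":1,"delta_pos":[0,0,0],"rot":[0,-3,0]}
    - {"jaw":1,"delta_pos":[0,0,0],"rot":[0,-5.1,0]}
    - {"jaw":1,"delta_pos":[0,0,0],"rot":[0,-5.1,0]}
    - {"jaw":1,"delta_pos":[0,0,0],"rot":[0,-5.1,0]}

```text
t: 9.15
ee_pos: [0.4586, 0.2468, 0.1676]
ee_rot: [0.955, 0.296, 0.0, -0.001]
ft_force: [0.6, -0.2, -1.0]
opening: 0.177
```

```bash
cat > meas.py <<'E'
from h import *
import sys
d=grab('wrist',sys.argv[1]); s=env.get_state(); C=cloud(d); I=d['img']; P=C.reshape(-1,3)
L=toolfor(Rm(s['ee_rot'])) # loupe-like frame from tool
rel=(P-s['ee_pos'])@L  # x along handle, z up
v,u=np.mgrid[:420,:560];v=v.ravel();u=u.ravel()
k=(v<230)&(rel[:,0]>.03)&(rel[:,0]<.11)&(abs(rel[:,1])<.04)&(rel[:,2]>0)&(rel[:,2]<.04)
q=rel[k]; ctr=(np.percentile(q,1,0)+np.percentile(q,99,0))/2
rr=np.hypot(q[:,0]-.066,q[:,1]-0); ring=q[(rr>.0265)&(rr<.034)&(q[:,0]>.05)]
A=np.c_[ring[:,:2]-[.066,0],np.ones(len(ring))]; co=np.linalg.lstsq(A,ring[:,2],rcond=None)[0]
for _ in range(3):
    res=abs(A@co-ring[:,2]); g=res<.003; co=np.linalg.lstsq(A[g],ring[g,2],rcond=None)[0]
print('npts',k.sum(),len(ring),'slope deg x,y',np.degrees(np.arctan(co[:2])).round(2),'ring top z rel TCP',co[2].round(4))
m=k.reshape(420,560).astype(np.uint8); cs,_=cv2.findContours(m,cv2.RETR_EXTERNAL,cv2.CHAIN_APPROX_NONE); c=max(cs,key=cv2.contourArea); c=c[c[:,0,1]<185]; e=cv2.fitEllipse(c); print(e)
zt=s['ee_pos'][2]+co[2]; w=onz(d,[e[0]],zt)[0]; print('ring ctr rel',((w-s['ee_pos'])@L).round(4),'world',w.round(4))
hd=P[(v>210)&(v<250)&(I.reshape(-1,3).max(1)<45)&(abs(rel[:,1])<.012)&(rel[:,2]<.035)&(rel[:,2]>.005)]; h=(hd-s['ee_pos'])@L
print('handle',len(h),h.mean(0).round(4)); print('tcp',s['ee_pos'].round(4),'tool z',Rm(s['ee_rot'])[:,2].round(4),'open',s['opening'],'F',s['ft_force'].round(1))
E
python3 meas.py 7
```

```text
npts 28552 5755 slope deg x,y [-0.27  0.11] ring top z rel TCP 0.0231
((278.9010314941406, 115.60905456542969), (185.4705047607422, 188.7432861328125), 0.27243921160697937)
ring ctr rel [ 0.0677 -0.0002  0.0231] world [0.5144 0.2848 0.1908]
handle 924 [ 0.0285 -0.0022  0.029 ]
tcp [0.4585 0.2467 0.1677] tool z [ 3.0e-04  1.1e-03 -1.0e+00] open 0.18086223461211143 F [ 0.5  0.1 -0.5]
```

```bash
python3 -c "
from h import *
plan([.46,-.2894,.165],toolfor(loupeR(34.4,0)))"
```

```text
t 9.2 delta_cm [-30.22  44.28   0.21] rot_deg [-0.05 -0.05  0.07]
```

send_rows:
  targets:
    - {"jaw":1,"delta_pos":[-0.7,1,0],"rot":[0,0,0]}
    - {"jaw":1,"delta_pos":[-2,3,0],"rot":[0,0,0]}
    - {"jaw":1,"delta_pos":[-3.8,5.5,0],"rot":[0,0,0]}
    - {"jaw":1,"delta_pos":[-5.5,8,0],"rot":[0,0,0]}
    - {"jaw":1,"delta_pos":[-7.3,10.7,0],"rot":[0,0,0]}
    - {"jaw":1,"delta_pos":[-9,13.3,0],"rot":[0,0,0]}
    - {"jaw":1,"delta_pos":[-10.8,16,0],"rot":[0,0,0]}
    - {"jaw":1,"delta_pos":[-12.6,18.5,0],"rot":[0,0,0]}
    - {"jaw":1,"delta_pos":[-14.4,21,0],"rot":[0,0,0]}
    - {"jaw":1,"delta_pos":[-16,23.5,0],"rot":[0,0,0]}

```text
t: 10.03
ee_pos: [0.4588, -0.0396, 0.1681]
ee_rot: [0.955, 0.296, 0.0, -0.0]
ft_force: [1.1, 0.4, -1.5]
opening: 0.181
```

send_rows:
  targets:
    - {"jaw":1,"delta_pos":[-1.8,2.6,0],"rot":[0,0,0]}
    - {"jaw":1,"delta_pos":[-3.6,5.3,0],"rot":[0,0,0]}
    - {"jaw":1,"delta_pos":[-5.4,8,0],"rot":[0,0,0]}
    - {"jaw":1,"delta_pos":[-7.2,10.5,0],"rot":[0,0,0]}
    - {"jaw":1,"delta_pos":[-9,13.2,0],"rot":[0,0,0]}
    - {"jaw":1,"delta_pos":[-10.7,15.7,0],"rot":[0,0,0]}
    - {"jaw":1,"delta_pos":[-12.3,18,0],"rot":[0,0,0]}
    - {"jaw":1,"delta_pos":[-13.5,19.7,0],"rot":[0,0,0]}
    - {"jaw":1,"delta_pos":[-14.2,20.8,0],"rot":[0,0,0]}
    - {"jaw":1,"delta_pos":[-14.2,20.8,0],"rot":[0,0,0]}

```text
t: 10.87
ee_pos: [0.4599, -0.2917, 0.1677]
ee_rot: [0.956, 0.295, 0.0, 0.0]
ft_force: [-1.0, 0.8, -1.7]
opening: 0.176
```

send_rows:
  targets:
    - {"jaw":1,"delta_pos":[0,0,0],"rot":[0,0,0]}
    - {"jaw":1,"delta_pos":[0,0,0],"rot":[0,0,0]}
    - {"jaw":1,"delta_pos":[0,0,0],"rot":[0,0,0]}

```text
t: 11.12
ee_pos: [0.4606, -0.2882, 0.1681]
ee_rot: [0.955, 0.297, 0.0, -0.0]
ft_force: [-0.1, 0.6, -1.0]
opening: 0.177
```

```bash
python3 meas.py 8; python3 -c "
from h import *
plan([.4599,-.2894,.1145],toolfor(loupeR(34.4,0)))"
```

```text
npts 28507 5627 slope deg x,y [-0.26  0.08] ring top z rel TCP 0.0232
((278.9167175292969, 115.62419891357422), (185.49868774414062, 188.70169067382812), 0.34508493542671204)
ring ctr rel [ 0.0675 -0.0001  0.0232] world [ 0.5163 -0.2501  0.1913]
handle 355 [ 0.0269 -0.0017  0.0293]
tcp [ 0.4607 -0.2883  0.1681] tool z [ 0.e+00  5.e-04 -1.e+00] open 0.17583675912326618 F [-0.2  0.2 -1.2]
t 11.1667 delta_cm [-0.13  0.05  5.36] rot_deg [-0.02 -0.02  0.14]
```

View pics/wrist_8.png

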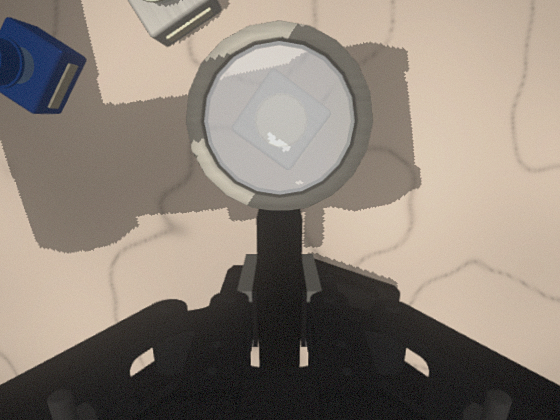

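Through the lens (ring centre (279,116)) the cap appears centred at about (281,118). Now I descend to the focus height.

send_rows:
  targets:
    - {"jaw":1,"delta_pos":[-0.1,0,0.8],"rot":[0,0,0]}
    - {"jaw":1,"delta_pos":[-0.1,0,2],"rot":[0,0,0]}
    - {"jaw":1,"delta_pos":[-0.1,0,3.3],"rot":[0,0,0]}
    - {"jaw":1,"delta_pos":[-0.1,0,4.5],"rot":[0,0,0]}
    - {"jaw":1,"delta_pos":[-0.1,0,5.1],"rot":[0,0,0]}
    - {"jaw":1,"delta_pos":[-0.1,0,5.35],"rot":[0,0,0]}
    - {"jaw":1,"delta_pos":[-0.1,0,5.35],"rot":[0,0,0]}
    - {"jaw":1,"delta_pos":[-0.1,0,5.35],"rot":[0,0,0]}
    - {"jaw":1,"delta_pos":[-0.1,0,5.35],"rot":[0,0,0]}

```text
t: 11.92
ee_pos: [0.46, -0.2901, 0.115]
ee_rot: [0.955, 0.296, 0.0, 0.0]
ft_force: [0.0, 0.2, -0.8]
opening: 0.176
```

```bash
python3 meas.py 9; python3 - <<'E'
from h import *
for n in ('top','scene'):
    d=grab(n,'9'); P=cloud(d).reshape(-1,3)
    k=(np.hypot(P[:,0]-.5155,P[:,1]+.251)<.036)&(P[:,2]>.11)&(P[:,2]<.16); q=P[k]
    print(n,k.sum(),((q.max(0)+q.min(0))/2).round(4),(q.max(0)-q.min(0)).round(4),np.percentile(q[:,2],[10,50,90]).round(4))
    k=(abs(P[:,0]-.708)<.022)&(abs(P[:,1]-.262)<.022)&(P[:,2]>.120)&(P[:,2]<.142); print(k.sum(),P[k].mean(0))
s=load('scene','9'); a=cv2.resize(s['img'][130:290,130:300],None,fx=3.5,fy=3.5); cv2.imwrite('pics/crop9.png',a[:,:,::-1])
plan([.4599,-.2894,.1145],toolfor(loupeR(34.4,0)))
E
```

```text
npts 28532 5686 slope deg x,y [-0.26  0.11] ring top z rel TCP 0.0233
((278.9023742675781, 115.6362533569336), (185.5114288330078, 188.6929473876953), 0.14487090706825256)
ring ctr rel [ 0.0675 -0.0002  0.0232] world [ 0.5158 -0.252   0.1383]
handle 636 [ 0.0279 -0.0007  0.0293]
tcp [ 0.46   -0.2901  0.115 ] tool z [ 8.e-04 -5.e-04 -1.e+00] open 0.17980199133133648 F [-0.1 -0.2 -0.7]
top 379 [ 0.5133 -0.2496  0.1327] [0.0626 0.0627 0.015 ] [0.13   0.1335 0.1368]
71 [0.70730213 0.26143069 0.13378336]
scene 439 [ 0.5136 -0.2543  0.1334] [0.0645 0.0637 0.0208] [0.1311 0.134  0.1381]
73 [0.70939512 0.25688703 0.1330083 ]
t 12.0667 delta_cm [ 0.04 -0.06  0.04] rot_deg [ 0.04 -0.02  0.06]
```

View pics/crop9.png

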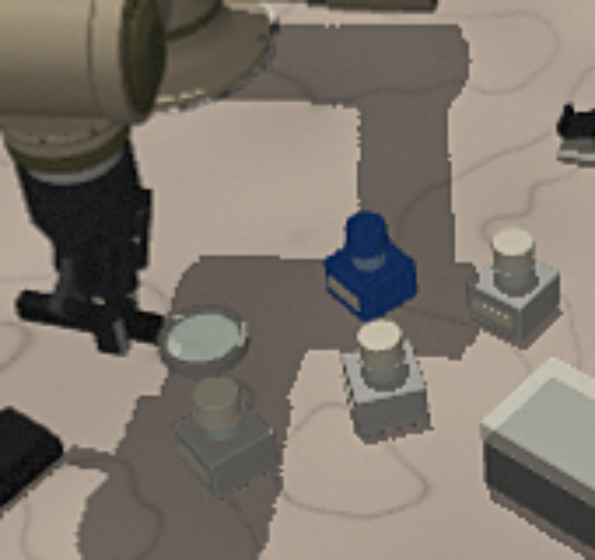

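View pics/wrist_9.png

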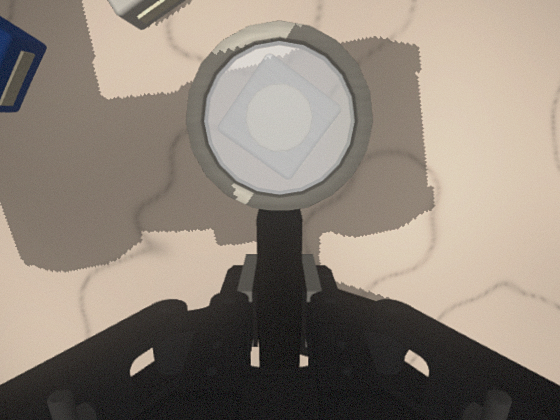

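send_rows:
  targets:
    - {"jaw":1,"delta_pos":[0,0,0],"rot":[0,0,0]}
    - {"jaw":1,"delta_pos":[0,0,0],"rot":[0,0,0]}
    - {"jaw":1,"delta_pos":[0,0,0],"rot":[0,0,0]}
    - {"jaw":1,"delta_pos":[0,0,0],"rot":[0,0,0]}
    - {"jaw":1,"delta_pos":[0,0,0],"rot":[0,0,0]}
    - {"jaw":1,"delta_pos":[0,0,0],"rot":[0,0,0]}

```text
t: 12.57
ee_pos: [0.4598, -0.2899, 0.1144]
ee_rot: [0.955, 0.296, 0.0, -0.0]
ft_force: [-0.0, 1.1, -1.2]
opening: 0.179
```

```bash
python3 -c "
from h import *
s=env.get_state(); print(s['t'],s['ee_pos'],abs(s['dq']).max(),s['opening'],s['ft_force']); print(env.finish_job())"
```

```text
12.5667 [ 0.45979363 -0.28991017  0.11443456] 0.002016042905460645 0.17913409620810983 [-0.03476961  1.12611665 -1.20224799]
the job is handed in; nothing more can be done
None
```

I pressed the proud cap (vial C) home, picked the loupe up by its handle, and handed the job in at 12.6 s while holding the loupe level over that cap. No verdict was reported.

- **Cap:** The fingertips stopped at 79 mm with the force rising to 19.5 N and no further movement. Afterwards the cap top read level with the other two.
- **Loupe position:** The lens centre is within about 2 mm of the cap axis. The wrist camera put the ring about 1 mm further in x than the cameras overlooking the bench did, and I left it there.
- **Lens height:** The lens is at about 131 mm, against a disc centre of about 131 mm. That disc figure includes a correction of about 1 mm for camera bias.
- **Level and still:** The tilt is about 0.3° and the arm was at rest. The wrist force was near the loupe's weight, so the loupe appears to be touching nothing else.
- **Surroundings:** The gauge disc read the same height before and after. I saw no sign that the bottle, tip box or mouse had moved, though I did not re-measure them at the end.

The first approach to the cap was about 4.5 mm off-centre. I noticed this at 91 mm with no force reading, so I lifted slightly and re-centred before pressing.

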